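# Hold an inclinometer flush on a tilted angle plate

### The job

I want to read the tilt of the angle plate. Take the steel sleeve off its sloping face and set it down in the parts tray, then pick up the inclinometer, tilt it to match the slope and hold it with its whole base flush on the face, in line with the slope, with a light steady push of about 10 N. Finish while still gripping it and pressing it there, so that I can take the reading, and leave everything else as it is: the plate at its angle, and the chuck key, tool holder and oil bottle where they lie.

Things in the scene. Friction and masses are not known exactly. Their poses are not given: they have to be found in the camera images.
- angle_plate: Dark steel base of the adjustable angle plate, fixed: 180 mm long (x), 140 mm wide (y), 18 mm thick. Origin at the centre of its underside; x points level from the low end of the slope to the high end. Near the low end, on each side, a cheek 12 mm thick and 44 mm long stands 108 mm tall, inner faces 112 mm apart, with pivot bolts (heads out to 77 mm from the middle).
- face_mid (a point): Middle of the bright sloping steel face, 150 mm long (its x axis, up the slope), 100 mm wide (y, level); z stands square out of it. Locked at some angle between 11 and 29 degrees from level; rigid, flat. Just below its low edge runs an end stop 12 mm thick, its top 8 mm above the face. At the low end a 5 mm thick ear on each side rises 34 mm above the face and reaches 34 mm up it.
- face_top (a point): Middle of the upper (high) edge of the sloping face, 75 mm up the slope from face_mid; same axes.
- sleeve: Turned steel sleeve, a plain tube 40 mm in outside diameter, 25 mm bore, 70 mm long, about 0.42 kg. Origin at its very centre, y axis along the bore. It starts lying level across the sloping face, in the corner against the end stop at the low end, its bore parallel to the stop.
- parts_tray: Grey open tray fixed to the bench, 170 mm (x) by 130 mm (y) outside, 28 mm high, walls and floor 4 mm. Origin at the centre of its underside.
- inclinometer: Bar-shaped electronic inclinometer, 120 mm long (x), 28 mm thick (y), 48 mm tall (z), about 0.3 kg, standing upright on its base on the bench. Aluminium body with black grips on both sides and a display on top. Origin at the centre of its base. The base is a pair of steel lands, each 28 mm long, one at either end; either end may point up the slope.
- base_end_a (a point): Middle of one end edge of the inclinometer's base, 60 mm from the centre of the base on its -x side.
- base_end_b (a point): Middle of the other end edge of the inclinometer's base, 60 mm from the centre on its +x side.
- chuck_key: Steel T-handled chuck key lying on the bench, 86 mm long, crossbar 110 mm, 18 mm thick; leave alone. Origin under the middle of its shaft.
- tool_holder: Dark steel lathe tool holder with a tool bit, 75 mm by 30 mm, 40 mm tall; leave alone. Origin at the centre of its underside.
- oil_bottle: White oil bottle with a grey spout, 52 mm in diameter, 165 mm tall; leave alone. Origin at the centre of its underside.
There are look-alikes about, which are no part of the job. Leave any pink or turquoise look-alike of the sleeve alone.

How it is judged:
By the outcome, as a careful person would: the job done as asked, in the order asked, and still so for the second after the job is handed in, while the arm keeps its last pose, push and grip.
It also fails if it takes over 58 s, if anything falls off the work surface, if the arm or the gripper's body presses on something with over 40 N, if the wrist force passes 120 N, or if a joint passes its speed limit or range.

### The arm

A 7-joint arm with a two-finger parallel gripper is mounted at the origin on the work surface. World frame = base frame: x ahead of the robot, y to its left, z up, the work surface at z = 0. Lengths are in m, angles in rad, forces in N, time in s.
With the tool pointing down it reaches from about 0.4 to 0.85 m from the base axis. Payload 10.4 kg.
Tool frame: the origin (TCP) lies midway between the tips of the shut fingers; the grasp point (between the pads) lies 19 mm behind it; x points along the fingers, z is the direction in which the jaws open and shut, and the axes are right-handed (so a half turn about x gives the same grasp; the last joint's range is limited). The gripper opens to 87 mm and grips with 3 to 60 N. Pads are 19 mm wide; open, the fingers measure 117 mm over their backs; the gripper's body (75 mm by 190 mm) begins 51 mm behind the grasp point.
Start: joints at [-1.33, 0.332, -0.065, 1.46, 0.022, 1.35, -0.088], TCP at [0.163, 0.603, 0.223] pointing down, gripper open.
Joint ranges: [-2.6, 2.6], [-0.5, 2.12], [-1.47, 1.34], [0.16, 2.42], [-1.27, 4.41], [0.06, 2.06], [-2.6, 2.6]. Speed limits (rad/s): [2.22, 2.22, 2.79, 2.79, 3.14, 3.14, 3.14].

### API

Orientations are given as a unit quaternion [x, y, z, w].
In Python, from bench import read_state, camera, camera_params, close_job gives the robot as it stands.
- The arm moves only by the tool arm_command, never from a script. Its argument "targets" is a list of rows, each a list of 7 numbers: the closure in counts, from 0 (fully open) to 255 (shut), then the shift along the tool's x, y, z in mm, then the turn, a rotation vector about the tool's x, y, z in rad. A call has 1 to 10 rows; each row is the pose to reach, as a shift and turn from the pose commanded when the call began, along the tool's axes at that moment; what a row does not reach only later rows make up. A row lasts 1/10 s, in which the tool goes at most 50 mm and 8.59 degrees, less where a joint would pass 70% of its speed; a pose out of reach is approached as far as the arm can. A call with a gripper value outside its range is refused whole. The fingers move at their own pace and stop on an object; "newtons" is the grip in N (left out, the last holds). Time passes only in rows, so rows that repeat a pose let the fingers close. It gives the time, the measured TCP pose, the force and the opening at its end, in the units of the state.
- read_state(): the state, without advancing time (a new reading comes with each control period).
- camera(name): name is "scene" or "side" or "wrist"; returns the picture (420x560x3 uint8, red, green, blue); there is no depth.
- camera_params(name): a dict with "intrinsics" (3x3 intrinsics, pixels), "dist" ([k1, k2, p1, p2, k3] as OpenCV has them; the pictures are not rectified), "xyz" and "orientation" of the camera in the world; the wrist camera has in their place "mount" (4x4, takes a point from camera to tool coordinates, whose origin is the TCP and whose axes are the tool frame's). Camera axes: x right, y down, z forward; pixel columns grow to the right and rows downward; lengths in m; the calibration is good to about 2 mm. A picture is of the moment at which its call begins: read the wrist's pose just before it. camera_params takes no time and is no camera call.
- close_job(): hands the job in, once; it reports no verdict.
The state is a dict: "time": time; "joint_positions": joint angles; "joint_vel": joint speeds; "joint_torque": joint torques, N m; "ee_pos": TCP position; "eef_rot": TCP orientation; "ft_force": force on the tool from outside, world axes, zero at the start; "torque": the same for the moment, N m; "width": finger opening in m.
Only numpy, scipy, OpenCV 4.12 (cv2) and the standard library are available. Lean on these libraries where they do the work, as an engineer would, in place of code of your own. Each camera call takes 0.05 s, during which the arm holds its last target.

## Working session

There is one attempt and no reset: what is moved stays moved. The work goes in short steps, Python scripts to look and compute and a tool call to move; the robot and the scene stay as the last step left them, time stands still between calls to the robot, and variables do not carry over. Pictures are saved under pics/ and viewed, and the job is handed in when it is done.

Besides the shell and the picture viewer there is one more tool, called after "Call:" by a JSON object that holds its "name" and its "arguments". arm_command: Moves the arm, as the interface text tells. Its arguments: {"type":"object","properties":{"targets":{"type":"array"},"newtons":{"type":"number"}},"required":["targets"]}

```bash
mkdir -p pics; ls; python3 - <<'E'
from bench import *
import cv2,numpy as np
np.set_printoptions(precision=4,suppress=True)
print(read_state())
for n in ("scene","side","wrist"):
    cv2.imwrite(f"pics/{n}0.png",camera(n)[...,::-1]); print(n,camera_params(n))
E
```

```text
pics
{'time': 0.0, 'joint_positions': array([-1.3296,  0.3329, -0.0647,  1.461 ,  0.0216,  1.3499, -0.0885]), 'joint_vel': array([-0.0003, -0.0001,  0.0007,  0.0016, -0.0011,  0.0009, -0.0009]), 'joint_torque': array([ -0.001 , -62.3243,   0.0241, -38.9913,  -0.0613,   0.0396,
         0.0002]), 'ee_pos': array([0.1629, 0.603 , 0.2217]), 'eef_rot': array([-0.4303,  0.5618,  0.4296,  0.561 ]), 'ft_force': array([-0.8225, -0.1328, -1.1672]), 'torque': array([-0.0021,  0.0489, -0.0337]), 'width': 0.08726314691860936}
scene {'intrinsics': array([[473.2288,   0.    , 283.8551],
       [  0.    , 473.2288, 208.4016],
       [  0.    ,   0.    ,   1.    ]]), 'dist': array([0.0286, 0.    , 0.    , 0.    , 0.    ]), 'xyz': array([ 1.1586, -0.5089,  0.8599]), 'orientation': array([ 0.8466,  0.3803, -0.1581, -0.3372])}
side {'intrinsics': array([[532.7971,   0.    , 280.3322],
       [  0.    , 532.7971, 203.3175],
       [  0.    ,   0.    ,   1.    ]]), 'dist': array([0.0318, 0.    , 0.    , 0.    , 0.    ]), 'xyz': array([-0.2017, -0.8467,  0.8198]), 'orientation': array([ 0.8025, -0.3485,  0.188 , -0.4464])}
wrist {'intrinsics': array([[330.4229,   0.    , 282.9843],
       [  0.    , 330.4229, 208.8426],
       [  0.    ,   0.    ,   1.    ]]), 'dist': array([-0.0672,  0.    ,  0.    ,  0.    ,  0.    ]), 'mount': array([[ 0.0004, -0.3035,  0.9528, -0.1621],
       [ 0.0006, -0.9528, -0.3035,  0.0836],
       [ 1.    ,  0.0007, -0.0002, -0.0016],
       [ 0.    ,  0.    ,  0.    ,  1.    ]])}
```

View pics/scene0.png

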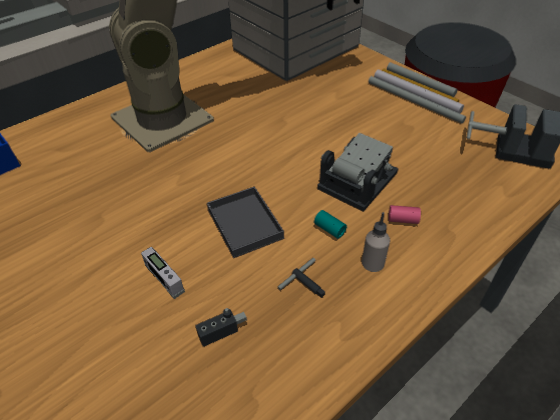

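View pics/side0.png

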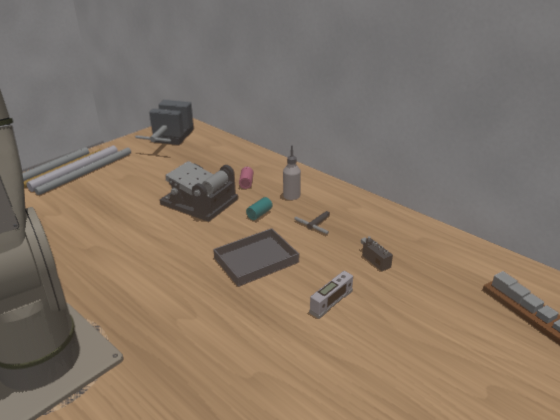

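View pics/wrist0.png

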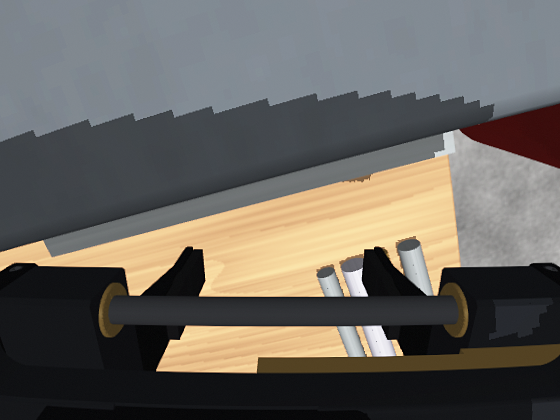

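The scene view shows the angle plate with its grey sleeve at about (350,170), the turquoise look-alike at (330,223) and the pink one at (404,214). The tray is at (245,220) and the inclinometer at (162,272). The bare-steel sleeve on the slope is the one that fits, so I'll enlarge it along with the others.

```bash
cat > h.py <<'E'
import cv2,numpy as np
from scipy.spatial.transform import Rotation as R
from scipy.optimize import least_squares
from bench import *
np.set_printoptions(precision=4,suppress=True)
def cam(n,st=None):
    p=camera_params(n)
    if n=="wrist":
        T=np.eye(4);T[:3,:3]=R.from_quat(st["eef_rot"]).as_matrix();T[:3,3]=st["ee_pos"]
        T=T@p["mount"]; Rm,t=T[:3,:3],T[:3,3]
    else: Rm,t=R.from_quat(p["orientation"]).as_matrix(),np.array(p["xyz"])
    return p["intrinsics"],p["dist"],Rm,t
def proj(c,P):
    K,d,Rm,t=c
    rv=cv2.Rodrigues(Rm.T)[0]
    return cv2.projectPoints(np.asarray(P,float).reshape(-1,1,3),rv,-Rm.T@t,K,d)[0].reshape(-1,2)
def onplane(c,uv,z):
    K,d,Rm,t=c
    n=cv2.undistortPoints(np.asarray(uv,float).reshape(-1,1,2),K,d).reshape(-1,2)
    r=np.c_[n,np.ones(len(n))]@Rm.T
    return t+r*((z-t[2])/r[:,2])[:,None]
def crop(img,x0,y0,w,h,s,name):
    cv2.imwrite(name,cv2.resize(img[y0:y0+h,x0:x0+w],None,fx=s,fy=s,interpolation=cv2.INTER_CUBIC)[...,::-1])
E
python3 - <<'E'
from h import *
a=cv2.imread("pics/scene0.png")[...,::-1];b=cv2.imread("pics/side0.png")[...,::-1]
crop(a,310,125,100,90,8,"pics/c1.png");crop(b,150,150,100,75,8,"pics/c2.png")
crop(a,130,180,160,120,5,"pics/c3.png");crop(b,205,225,160,95,5,"pics/c4.png")
E
```

```text
(no output)
```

View pics/c1.png

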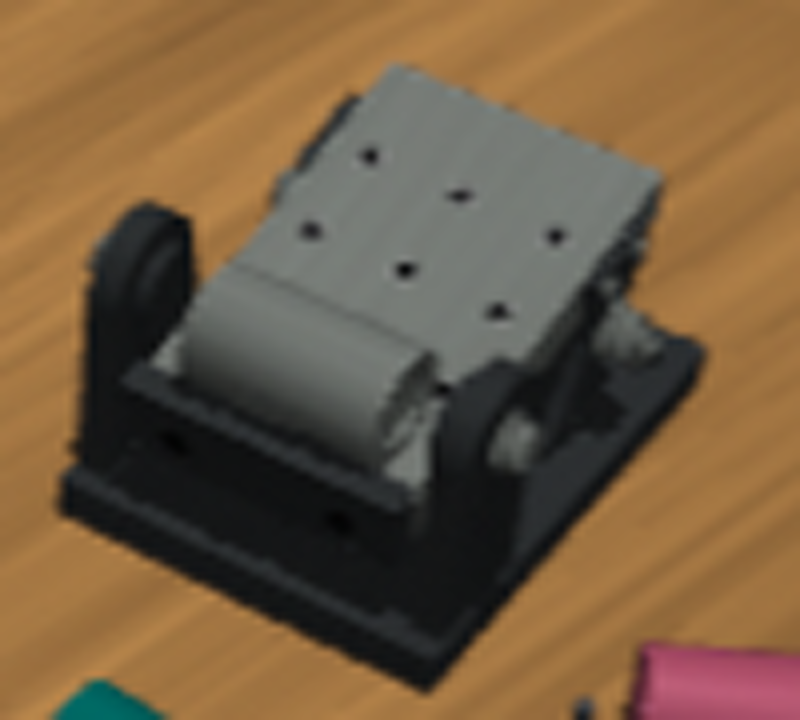

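View pics/c2.png

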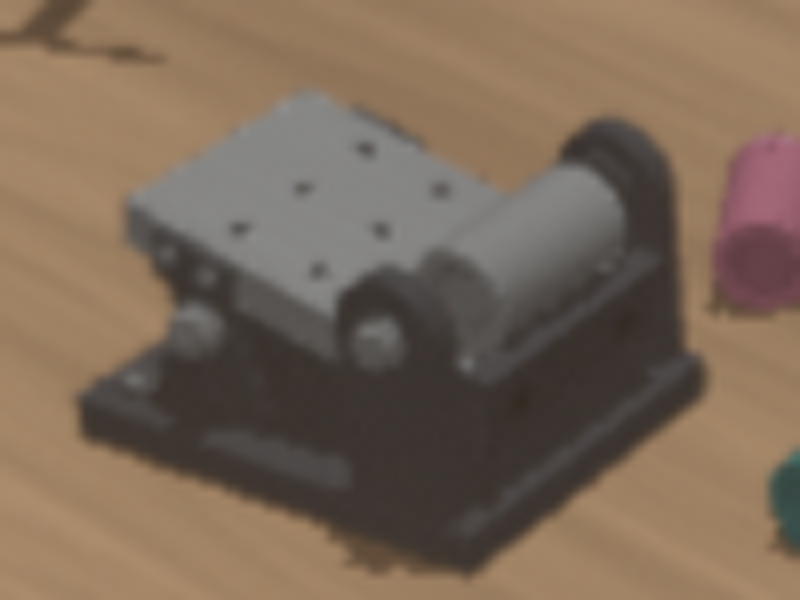

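View pics/c3.png

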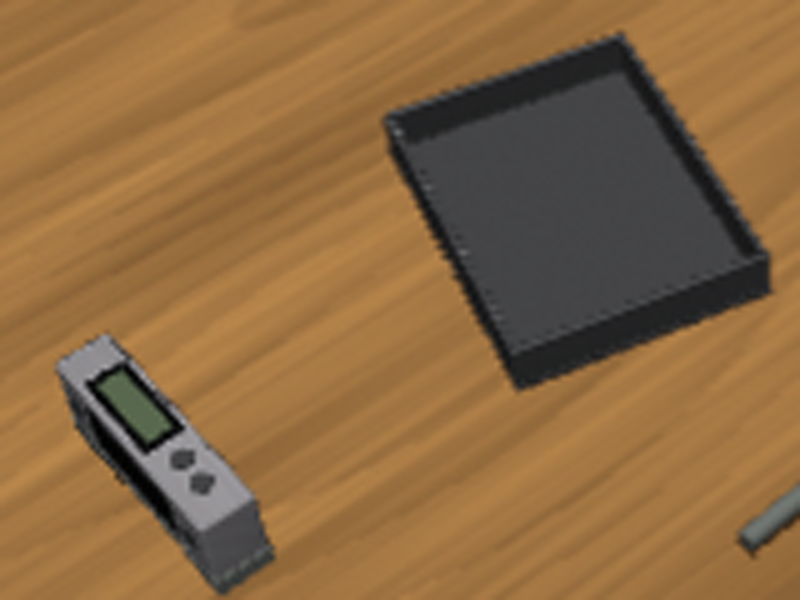

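View pics/c4.png

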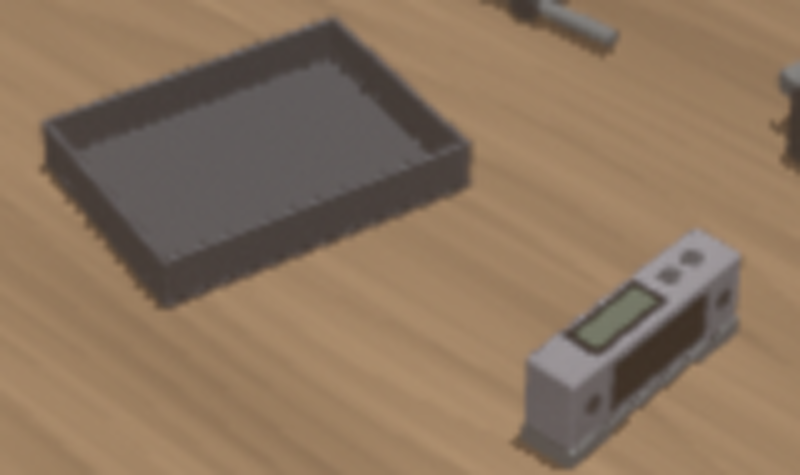

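```bash
cat > fit.py <<'E'
from h import *
S,D=cam("scene"),cam("side")
def up(pts,x0,y0,s): return (np.array(pts,float)+.5)/s-.5+[x0,y0]
# plate: params bx,by,yaw, theta, ft_x(face mid offset along x), ft_z
sc=up([(62,478),(430,655),(60,512),(430,690),(705,350),(397,62),(662,178)],310,125,8)
sd=up([(470,540),(703,365),(470,572),(703,395),(310,88),(130,200),(80,405)],150,150,8)
hs=up([(370,155),(458,195),(557,237),(311,230),(404,270),(497,311)],310,125,8)
hd=up([(240,229),(303,188),(365,150),(318,271),(380,230),(440,190)],150,150,8)
print(onplane(S,sc[:2],.018),onplane(D,sd[:2],.018))
def plate(p):
    bx,by,yaw,th,fx,fz,fy=p[:7]
    Rz=R.from_euler('z',yaw).as_matrix(); Rf=Rz@R.from_euler('y',-th).as_matrix()
    B=lambda q:np.array([bx,by,0])+np.array(q,float)@Rz.T
    fm=B([[fx,fy,fz]])[0]
    F=lambda q:fm+np.array(q,float)@Rf.T
    return B,F,Rf,fm
def res(p,full=False):
    B,F,_,_=plate(p); a,b,c=p[7:10] # holes rows x=a,b ; y=±c
    l,r=.07,-.07 # scene-left is +y? x points low->high
    PS=np.r_[B([[-.09,l,.018],[-.09,r,.018],[-.09,l,0],[-.09,r,0],[.09,r,.018]]),F([[.075,.05,0],[.075,-.05,0]])]
    PD=np.r_[B([[-.09,l,.018],[-.09,r,.018],[-.09,l,0],[-.09,r,0]]),F([[.075,-.05,0],[.075,.05,0]]),B([[.09,l,.018]])]
    H=F([[a,c,0],[a,0,0],[a,-c,0],[b,c,0],[b,0,0],[b,-c,0]])
    rr=np.r_[proj(S,PS)-sc,proj(D,PD)-sd,proj(S,H)-hs,proj(D,H)-hd]
    return rr if full else rr.ravel()
c0=onplane(S,sc[:2],.018); m=c0.mean(0); v=c0[0]-c0[1]; yaw0=np.arctan2(-v[0],v[1])
x0=[m[0]+.09*np.cos(yaw0),m[1]+.09*np.sin(yaw0),yaw0,.35,0,.09,0,.05,.01,.03]
s=least_squares(res,x0,loss='soft_l1')
p=s.x; print(p,np.degrees(p[2:4])); print(res(p,True))
B,F,Rf,fm=plate(p); print("fm",fm,"top",F([[.075,0,0]]))
# plane of holes by triangulation
def tri(u1,u2):
    out=[]
    for a,b in zip(u1,u2):
        A=[];y=[]
        for c,u in((S,a),(D,b)):
            q=onplane(c,[u],0)[0]-c[3];q/=np.linalg.norm(q);M=np.eye(3)-np.outer(q,q);A.append(M);y.append(M@c[3])
        out.append(np.linalg.lstsq(np.vstack(A),np.hstack(y),rcond=None)[0])
    return np.array(out)
T=tri(np.r_[hs,sc[5:7]],np.r_[hd,sd[[5,4]]]); print(T); 
print("tri in face frame",(T-fm)@Rf)
tc=tri(sc[:2],sd[:2]);print("tri base corners",tc)
# sleeve in corner: end stop at x=-.075
print("sleeve",F([[-.055,0,.02]]))
# tray
tS=up([(387,118),(622,35),(768,260),(517,355),(770,290),(520,388)],130,180,5)
tD=up([(165,262),(45,125),(335,20),(468,148),(470,185),(168,305)],205,225,5)
def box(p,L,W,H):
    bx,by,yaw=p;Rz=R.from_euler('z',yaw).as_matrix()
    q=np.array([[i*L/2,j*W/2,k] for k in(0,H) for i,j in((-1,-1),(1,-1),(1,1),(-1,1))])
    return np.array([bx,by,0])+q@Rz.T
print("tray S",onplane(S,tS[:4],.028),"D",onplane(D,tD[:4],.028))
iS=up([(58,366),(107,335),(257,500),(207,535),(270,560),(220,592)],130,180,5)
iD=up([(527,358),(576,385),(742,260),(700,230),(740,322),(560,467)],205,225,5)
print("inc S",onplane(S,iS[:4],.048),"D",onplane(D,iD[:4],.048))
E
python3 fit.py
```

```text
[[0.5412 0.1372 0.018 ]
 [0.6739 0.166  0.018 ]] [[0.5399 0.1339 0.018 ]
 [0.6721 0.1602 0.018 ]]
[ 0.5898  0.2389  1.7764  0.2053 -0.005   0.0797 -0.0003  0.0368  0.0017
  0.034 ] [101.7788  11.7616]
[[-0.6119 -0.1816]
 [ 0.6155  0.7721]
 [-0.6304  0.5854]
 [-0.1881  1.4128]
 [ 0.5824 -0.3855]
 [-1.0712  0.1908]
 [-0.0577 -0.1836]
 [-0.7015 -0.3056]
 [ 0.0066 -1.187 ]
 [-0.1666  1.1579]
 [ 0.3261  0.3116]
 [-0.0196 -0.1234]
 [-0.5965  0.0366]
 [-1.4862 -1.0796]
 [-0.1005  0.3967]
 [ 0.4165  0.3192]
 [-0.158   0.1089]
 [ 0.0335  0.0876]
 [-0.0345  0.1754]
 [ 0.1846  0.261 ]
 [-0.0565 -0.2408]
 [-0.0621 -0.141 ]
 [-0.1952 -0.2567]
 [-0.0436 -0.1654]
 [-0.0259 -0.1903]
 [-0.009  -0.1754]]
fm [0.5911 0.2341 0.0797] top [[0.5761 0.306  0.0949]]
[[0.5501 0.2627 0.0872]
 [0.5829 0.2684 0.0878]
 [0.6172 0.2764 0.0868]
 [0.5572 0.2287 0.0799]
 [0.5905 0.2358 0.0798]
 [0.6235 0.2424 0.0802]
 [0.5292 0.297  0.0948]
 [0.6252 0.3164 0.0944]]
tri in face frame [[ 0.0371  0.0342 -0.    ]
 [ 0.0361  0.001   0.0008]
 [ 0.0368 -0.0342 -0.0003]
 [ 0.0016  0.0342 -0.0001]
 [ 0.0018  0.0002 -0.0002]
 [ 0.0015 -0.0334  0.0002]
 [ 0.0757  0.0477 -0.0003]
 [ 0.075  -0.0502 -0.0006]]
tri base corners [[0.5412 0.1366 0.0171]
 [0.6743 0.1645 0.0169]]
sleeve [[0.6029 0.1774 0.088 ]]
tray S [[ 0.4153 -0.1192  0.028 ]
 [ 0.4467  0.004   0.028 ]
 [ 0.6102 -0.0406  0.028 ]
 [ 0.5772 -0.1616  0.028 ]] D [[ 0.4146 -0.1198  0.028 ]
 [ 0.4454  0.0003  0.028 ]
 [ 0.6069 -0.0418  0.028 ]
 [ 0.5726 -0.1652  0.028 ]]
inc S [[ 0.4621 -0.3228  0.048 ]
 [ 0.4611 -0.2979  0.048 ]
 [ 0.5804 -0.2969  0.048 ]
 [ 0.5815 -0.3217  0.048 ]] D [[ 0.4609 -0.2982  0.048 ]
 [ 0.4622 -0.3242  0.048 ]
 [ 0.5749 -0.3265  0.048 ]
 [ 0.5789 -0.3     0.048 ]]
```

```bash
cat > plan.py <<'E'
from h import *
def toolR(xdir,zdir):
    x=np.array(xdir,float);x/=np.linalg.norm(x);z=np.array(zdir,float);z-=x*(z@x);z/=np.linalg.norm(z)
    return np.c_[x,np.cross(z,x),z]
def rel(P,Rt,st=None):
    st=st or read_state()
    R0=R.from_quat(st["eef_rot"]).as_matrix()
    best=None
    d=R0.T@(np.array(P)-st["ee_pos"])*1000
    r=R.from_matrix(R0.T@Rt).as_rotvec()
    return d,r
def show(P,xdir,zdir):
    for s in(1,-1):
        d,r=rel(P,toolR(xdir,s*np.array(zdir)));print("sign",s,"shift",d.round(1),"rot",r.round(4),np.degrees(np.linalg.norm(r)).round(1))
# estimated poses
YAW,TH=1.7764,.2053
Rf=R.from_euler('ZY',[YAW,-TH]).as_matrix(); FM=np.array([.5911,.2341,.0797])
def F(x,y,z): return FM+Rf@np.array([x,y,z])/1000.
E
python3 - <<'E'
from plan import *
s=read_state();print(R.from_quat(s["eef_rot"]).as_matrix(),s["joint_positions"]); print(F(-55,0,10),F(-55,0,110),Rf)
show(F(-50,0,120),-Rf[:,2],Rf[:,0])
E
```

```text
[[-0.0002 -0.9654  0.2608]
 [-0.001   0.2608  0.9654]
 [-1.     -0.0001 -0.0011]] [-1.3296  0.3327 -0.0647  1.4607  0.0216  1.3499 -0.0885]
[0.6025 0.1794 0.0783] [0.6067 0.1594 0.1762] [[-0.1999 -0.9789  0.0416]
 [ 0.9584 -0.2042 -0.1996]
 [ 0.2039  0.      0.979 ]]
sign 1 shift [  35.3 -542.8 -310. ] rot [-0.4678 -0.2026  0.048 ] 29.3
sign -1 shift [  35.3 -542.8 -310. ] rot [2.6597 0.0653 0.2754] 153.2
```

Call:
{"name": "arm_command", "arguments": {"targets": [[0, 1, -11, -6, -0.01, -0.004, 0.001], [0, 2, -32, -18, -0.028, -0.012, 0.003], [0, 4, -65, -37, -0.056, -0.024, 0.006], [0, 6, -105, -60, -0.09, -0.039, 0.009], [0, 9, -146, -83, -0.126, -0.055, 0.013], [0, 12, -187, -107, -0.161, -0.07, 0.016], [0, 15, -228, -130, -0.196, -0.085, 0.02], [0, 17, -269, -153, -0.232, -0.1, 0.024], [0, 20, -310, -177, -0.267, -0.116, 0.027], [0, 23, -351, -200, -0.302, -0.131, 0.031]]}}

```text
time: 1.15
ee_pos: [0.451, 0.3161, 0.1997]
eef_rot: [-0.472, 0.458, 0.545, 0.519]
ft_force: [1.2, 0.5, -0.2]
width: 0.0869
```

```bash
python3 - <<'E'
from plan import *
s=read_state();print(s["ee_pos"],s["joint_positions"])
show(F(-50,0,120),-Rf[:,2],Rf[:,0])
E
```

```text
[0.451  0.3161 0.1997] [-0.7915  0.1352  0.189   1.7598 -0.1558  1.1888  1.0594]
sign 1 shift [ -10.4 -148.9 -160. ] rot [-0.1645 -0.0693  0.0184] 10.3
sign -1 shift [ -10.4 -148.9 -160. ] rot [2.9752 0.0274 0.1034] 170.6
```

Call:
{"name": "arm_command", "arguments": {"targets": [[0, -2, -30, -33, -0.034, -0.014, 0.004], [0, -5, -63, -68, -0.07, -0.03, 0.008], [0, -7, -96, -103, -0.106, -0.045, 0.012], [0, -9, -122, -131, -0.135, -0.057, 0.015], [0, -10, -140, -151, -0.155, -0.065, 0.017], [0, -10.4, -149, -160, -0.1645, -0.069, 0.018], [0, -10.4, -149, -160, -0.1645, -0.069, 0.018]]}}

```text
time: 1.85
ee_pos: [0.6057, 0.1613, 0.1862]
eef_rot: [-0.489, 0.4, 0.6, 0.49]
ft_force: [-0.6, 0.2, 0.4]
width: 0.0868
```

```bash
python3 - <<'E'
from plan import *
s=read_state();print(s["ee_pos"],s["joint_positions"],s["ft_force"])
img=camera("wrist");cv2.imwrite("pics/w1.png",img[...,::-1])
v=img.copy();c=cam("wrist",s)
L=[F(x,y,0) for x,y in((75,50),(75,-50),(-75,-50),(-75,50))]
print(proj(c,L)); 
for a,b in zip(proj(c,L),np.roll(proj(c,L),-1,0)): cv2.line(v,tuple(a.round().astype(int).tolist()),tuple(b.round().astype(int).tolist()),(255,0,0),1)
cv2.imwrite("pics/w1o.png",v[...,::-1])
np.savez("w1.npz",**s)
E
```

```text
[0.6057 0.1613 0.1862] [-0.4661  0.3667  0.3158  1.5308 -0.3279  1.2837  1.6989] [-0.6339  0.2495  0.3515]
[[431.9492 147.509 ]
 [418.3299 253.9485]
 [259.7323 254.908 ]
 [256.6928 147.4084]]
```

View pics/w1o.png

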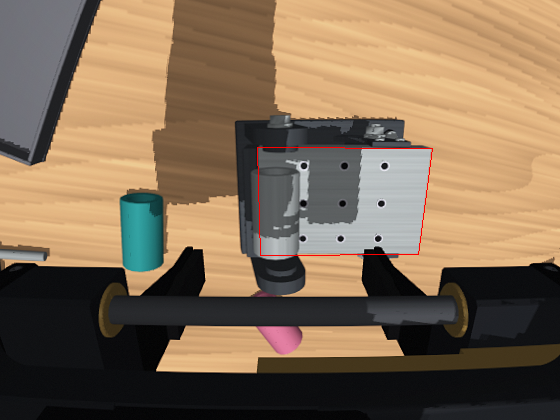

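```bash
cat >> fit.py <<'E'
print("=======")
st=dict(np.load("w1.npz")); W=cam("wrist",st)
img=cv2.imread("pics/w1.png",0)
hw=[]
for u,v in [(384,166),(381,204),(378,239),(344,166),(342,203),(340,239)]:
    p_=255.-img[v-6:v+7,u-6:u+7]; p_=np.clip(p_-np.percentile(p_,80)-20,0,None); y,x=np.mgrid[v-6:v+7,u-6:u+7]; hw.append((np.sum(x*p_)/p_.sum(),np.sum(y*p_)/p_.sum()))
hw=np.array(hw); print(hw)
def res2(q,full=False):
    p=q[:10];B,F,_,_=plate(p);a,b,c=p[7:10]
    H=F([[a,c,0],[a,0,0],[a,-c,0],[b,c,0],[b,0,0],[b,-c,0]])
    w=proj(W,H)-hw-q[10:12]
    return w if full else np.r_[res(p),w.ravel()*2,q[10:12]/2]
s2=least_squares(res2,np.r_[p,0,0],loss='soft_l1');print(s2.x,np.degrees(s2.x[3]));print(res2(s2.x,True)); print("fm",plate(s2.x)[3])
J=s2.jac;print("sd th deg",np.degrees(np.sqrt(np.linalg.inv(J.T@J)[3,3])))
# sleeve end circles
F2=plate(s2.x)[1]
v=cv2.imread("pics/w1.png")
for y in(-.035,.035):
    t=np.linspace(0,6.28,40); P=F2(np.c_[-.055+.02*np.cos(t),0*t+y,.02+.02*np.sin(t)])
    cv2.polylines(v,[proj(W,P).round().astype(int)],True,(0,0,255),1)
crop(v[...,::-1],220,110,220,190,3.5,"pics/w1c.png")
E
python3 fit.py | sed -n '/=====/,$p'
```

```text
=======
[[384.077  165.4793]
 [380.8103 203.1743]
 [377.5975 238.3375]
 [344.0641 165.4872]
 [342.1175 203.0966]
 [340.2241 238.3419]]
[ 0.5898  0.2389  1.7763  0.2123 -0.0052  0.0795 -0.0002  0.0366  0.0018
  0.034   1.9007  0.2622] 12.162578166681435
[[ 0.0299  0.0341]
 [ 0.0183 -0.0358]
 [ 0.0087 -0.0606]
 [ 0.0225 -0.0474]
 [ 0.0167  0.0749]
 [-0.0098  0.0515]]
fm [0.591  0.2339 0.0795]
sd th deg 1.67775122445225
```

View pics/w1c.png

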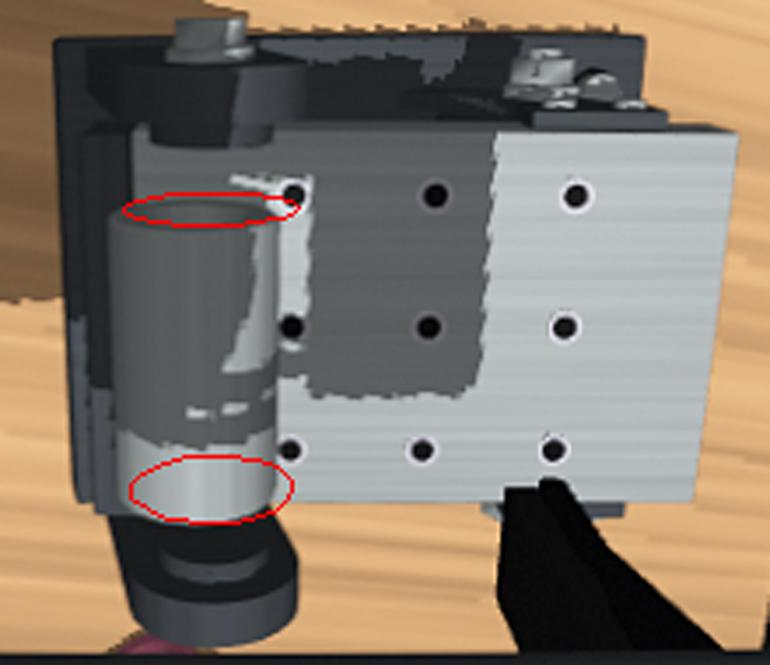

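```bash
sed -i 's/^YAW,TH=.*/YAW,TH=1.7763,.2115/; s/FM=np.array.*/FM=np.array([.5910,.2339,.0795])/' plan.py; python3 - <<'E'
from plan import *
show(F(-55,0,50),-Rf[:,2],Rf[:,0]);show(F(-55,0,11),-Rf[:,2],Rf[:,0])
E
```

```text
sign 1 shift [69.7 -1.  -6.6] rot [-0.0035 -0.008  -0.0008] 0.5
sign -1 shift [69.7 -1.  -6.6] rot [ 3.1381 -0.0012  0.0126] 179.8
sign 1 shift [108.7  -1.   -6.2] rot [-0.0035 -0.008  -0.0008] 0.5
sign -1 shift [108.7  -1.   -6.2] rot [ 3.1381 -0.0012  0.0126] 179.8
```

Call:
{"name": "arm_command", "arguments": {"targets": [[0, 12, -1, -4, -0.0035, -0.008, -0.001], [0, 32, -1, -6.2, -0.0035, -0.008, -0.001], [0, 54, -1, -6.2, -0.0035, -0.008, -0.001], [0, 74, -1, -6.2, -0.0035, -0.008, -0.001], [0, 90, -1, -6.2, -0.0035, -0.008, -0.001], [0, 100, -1, -6.2, -0.0035, -0.008, -0.001], [0, 106, -1, -6.2, -0.0035, -0.008, -0.001], [0, 108.5, -1, -6.2, -0.0035, -0.008, -0.001], [0, 108.5, -1, -6.2, -0.0035, -0.008, -0.001]]}}

```text
time: 2.8
ee_pos: [0.6026, 0.1806, 0.0797]
eef_rot: [-0.488, 0.395, 0.604, 0.49]
ft_force: [0.3, -0.1, 0.3]
width: 0.0871
```

```bash
python3 - <<'E'
from plan import *
s=read_state();print((Rf.T@(s["ee_pos"]-FM)*1000),s["ft_force"],s["torque"])
crop(camera("scene"),290,60,140,150,4,"pics/s2.png");cv2.imwrite("pics/w2.png",camera("wrist")[...,::-1])
crop(camera("side"),140,110,140,110,4,"pics/d2.png")
E
```

```text
[-53.3113  -0.4588  11.6121] [ 0.311  -0.1295  0.2817] [-0.1943  0.0452  0.0232]
```

View pics/s2.png

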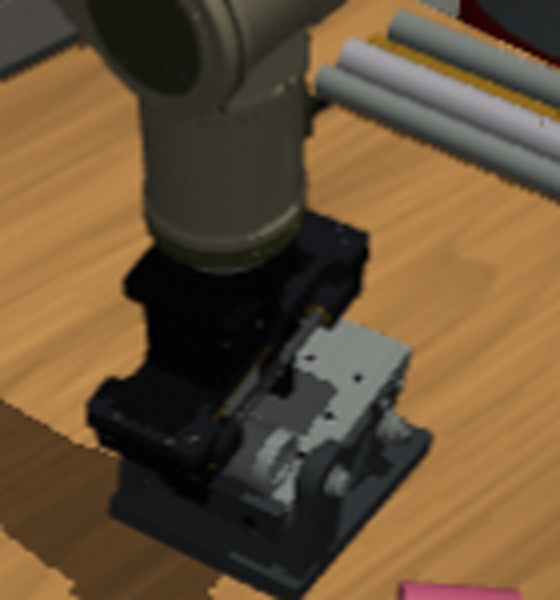

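View pics/d2.png

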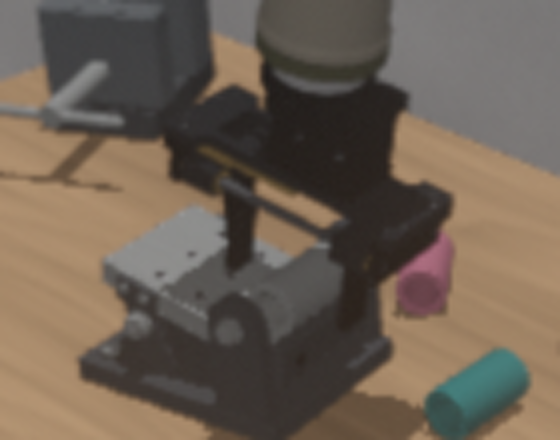

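View pics/w2.png

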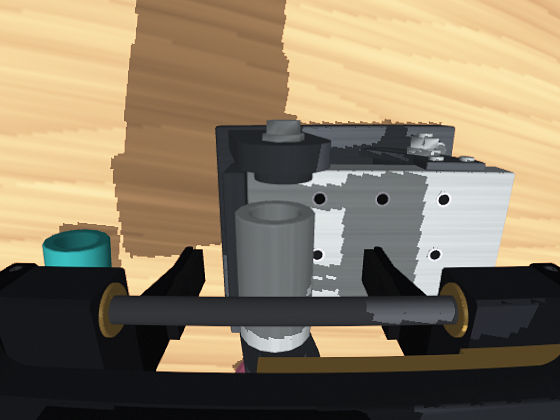

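Call:
{"name": "arm_command", "arguments": {"targets": [[0, 0.5, 0.5, -2.5, 0, 0, 0], [80, 0.5, 0.5, -2.5, 0, 0, 0], [110, 0.5, 0.5, -2.5, 0, 0, 0], [150, 0.5, 0.5, -2.5, 0, 0, 0], [180, 0.5, 0.5, -2.5, 0, 0, 0], [180, 0.5, 0.5, -2.5, 0, 0, 0], [180, 0.5, 0.5, -2.5, 0, 0, 0], [180, 0.5, 0.5, -2.5, 0, 0, 0]], "newtons": 25}}

```text
time: 3.75
ee_pos: [0.6027, 0.1774, 0.0784]
eef_rot: [-0.488, 0.396, 0.604, 0.49]
ft_force: [0.4, -0.2, -0.9]
width: 0.0393
```

Call:
{"name": "arm_command", "arguments": {"targets": [[180, -5, 0, 0, 0, 0, 0], [180, -18, 0, 0, 0, 0, 0], [180, -35, 0, 0, 0, 0, 0], [180, -52, 0, 0, 0, 0, 0], [180, -70, 0, 0, 0, 0, 0], [180, -80, 0, 0, 0, 0, 0]]}}

```text
time: 4.35
ee_pos: [0.6064, 0.1613, 0.1588]
eef_rot: [-0.489, 0.395, 0.603, 0.491]
ft_force: [-0.0, 0.5, -4.3]
width: 0.0396
```

```bash
python3 - <<'E'
from plan import *
s=read_state();print((Rf.T@(s["ee_pos"]-FM)*1000),s["ft_force"],s["torque"],s["width"],s["joint_positions"])
cv2.imwrite("pics/w3.png",camera("wrist")[...,::-1])
show([.511,-.0805,.15],[0,0,-1],[.259,.966,0])
E
```

```text
[-55.9594  -0.2742  93.1332] [-0.0175  0.5452 -4.2732] [-0.4431 -0.0849 -0.0723] 0.03956088543538955 [-0.4553  0.3879  0.3086  1.5635 -0.3474  1.2324  1.7309]
sign 1 shift [ -36.5  143.6 -213.8] rot [ 0.4676  0.209  -0.0456] 29.5
sign -1 shift [ -36.5  143.6 -213.8] rot [-2.659   0.062   0.2842] 153.3
```

View pics/w3.png

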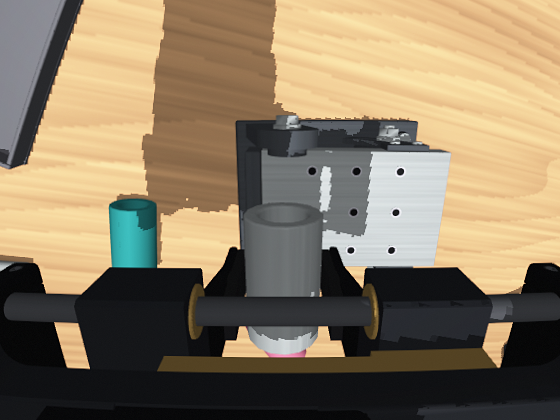

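The sleeve is lifted, centred between the pads at about (284,280), and the load reads 4.3 N. Next I move over the tray.

Call:
{"name": "arm_command", "arguments": {"targets": [[180, -2, 7, -10, 0.022, 0.01, -0.002], [180, -5, 20, -30, 0.065, 0.029, -0.006], [180, -10, 40, -60, 0.13, 0.059, -0.013], [180, -16, 63, -94, 0.206, 0.092, -0.02], [180, -22, 87, -130, 0.28, 0.126, -0.027], [180, -28, 110, -164, 0.36, 0.16, -0.035], [180, -33, 129, -192, 0.42, 0.188, -0.041], [180, -35.5, 140, -208, 0.456, 0.204, -0.044], [180, -36.5, 143.6, -213.8, 0.4676, 0.209, -0.0456], [180, -36.5, 143.6, -213.8, 0.4676, 0.209, -0.0456]]}}

```text
time: 5.4
ee_pos: [0.5098, -0.0797, 0.147]
eef_rot: [-0.43, 0.562, 0.431, 0.56]
ft_force: [-0.2, 1.0, -5.0]
width: 0.0392
```

```bash
python3 - <<'E'
from plan import *
s=read_state();print(s["ft_force"],s["torque"],s["width"],s["joint_positions"])
cv2.imwrite("pics/w4.png",camera("wrist")[...,::-1])
show([.511,-.0805,.016],[0,0,-1],[.259,.966,0])
E
```

```text
[-0.2446  0.9574 -4.9829] [ 0.0645  0.037  -0.0196] 0.039205511685553855 [-0.3967  0.1559  0.5085  1.8657 -0.0826  1.1442  1.4509]
sign 1 shift [131.   -1.6  -1.4] rot [ 0.0026 -0.0007 -0.0033] 0.2
sign -1 shift [131.   -1.6  -1.4] rot [-3.139   0.0051 -0.0011] 179.9
```

View pics/w4.png

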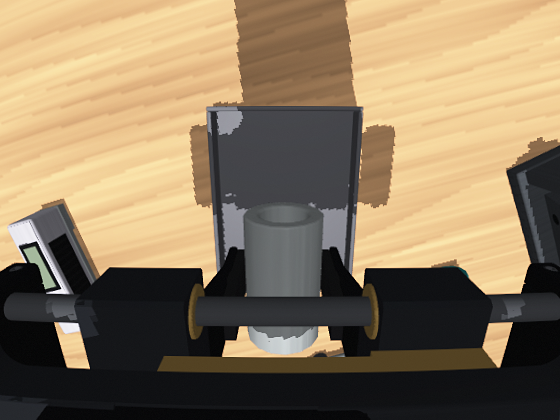

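Call:
{"name": "arm_command", "arguments": {"targets": [[180, 8, -1.6, -1.4, 0, 0, 0], [180, 28, -1.6, -1.4, 0, 0, 0], [180, 55, -1.6, -1.4, 0, 0, 0], [180, 82, -1.6, -1.4, 0, 0, 0], [180, 103, -1.6, -1.4, 0, 0, 0], [180, 115, -1.6, -1.4, 0, 0, 0], [180, 122, -1.6, -1.4, 0, 0, 0], [180, 126, -1.6, -1.4, 0, 0, 0], [180, 128, -1.6, -1.4, 0, 0, 0], [180, 128, -1.6, -1.4, 0, 0, 0]]}}

```text
time: 6.45
ee_pos: [0.5112, -0.0817, 0.0197]
eef_rot: [-0.43, 0.562, 0.431, 0.56]
ft_force: [0.2, 0.4, -4.4]
width: 0.0394
```

Call:
{"name": "arm_command", "arguments": {"targets": [[180, 1, 0, 0, 0, 0, 0], [180, 2, 0, 0, 0, 0, 0], [180, 3, 0, 0, 0, 0, 0], [180, 3, 0, 0, 0, 0, 0]]}}

```text
time: 6.85
ee_pos: [0.511, -0.0818, 0.0168]
eef_rot: [-0.43, 0.562, 0.431, 0.56]
ft_force: [-3.1, 0.1, 4.5]
width: 0.0395
```

Call:
{"name": "arm_command", "arguments": {"targets": [[120, 2.5, 0, 0, 0, 0, 0], [90, 2.5, 0, 0, 0, 0, 0], [80, 2.5, 0, 0, 0, 0, 0], [80, 2.5, 0, 0, 0, 0, 0], [80, -5, 0, 0, 0, 0, 0], [80, -20, 0, 0, 0, 0, 0], [80, -45, 0, 0, 0, 0, 0], [80, -75, 0, 0, 0, 0, 0], [80, -95, 0, 0, 0, 0, 0], [80, -100, 0, 0, 0, 0, 0]]}}

```text
time: 7.85
ee_pos: [0.5125, -0.0819, 0.1189]
eef_rot: [-0.431, 0.561, 0.43, 0.561]
ft_force: [0.3, 0.4, -0.3]
width: 0.06
```

```bash
python3 - <<'E'
from plan import *
s=read_state();print(s["ee_pos"],s["ft_force"],s["width"],s["joint_positions"])
im=camera("wrist");cv2.imwrite("pics/w5.png",im[...,::-1])
show([.521,-.311,.14],[0,0,-1],[0,1,0])
c=cam("wrist",s)
E
```

```text
[ 0.5125 -0.0819  0.1189] [ 0.3079  0.3797 -0.3158] 0.059977676899073205 [-0.3903  0.1932  0.5124  1.8925 -0.1066  1.0817  1.4737]
sign 1 shift [ -21.7  -67.8 -219.2] rot [-0.2612 -0.0003  0.    ] 15.0
sign -1 shift [ -21.7  -67.8 -219.2] rot [2.8804 0.0001 0.0004] 165.0
```

View pics/w5.png

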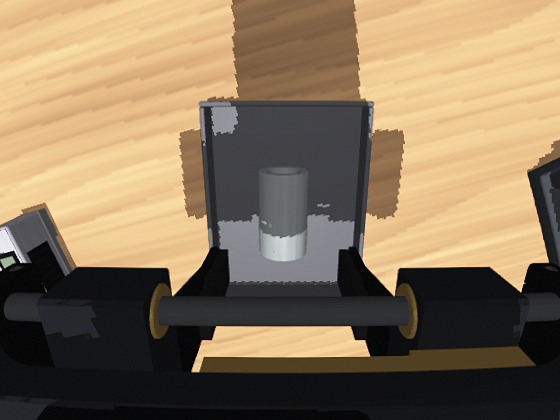

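Call:
{"name": "arm_command", "arguments": {"targets": [[80, -1, -3, -9, -0.011, 0, 0], [80, -3, -10, -31, -0.037, 0, 0], [80, -6, -20, -65, -0.078, 0, 0], [80, -10, -32, -103, -0.123, 0, 0], [80, -14, -44, -141, -0.168, 0, 0], [80, -18, -55, -178, -0.212, 0, 0], [80, -20, -63, -203, -0.242, 0, 0], [80, -21.5, -67, -216, -0.258, 0, 0], [80, -21.7, -67.8, -219.2, -0.2612, 0, 0], [80, -21.7, -67.8, -219.2, -0.2612, 0, 0]]}}

```text
time: 8.9
ee_pos: [0.5195, -0.3108, 0.137]
eef_rot: [-0.499, 0.501, 0.501, 0.499]
ft_force: [-0.5, -0.1, 0.1]
width: 0.0596
```

```bash
python3 - <<'E'
from plan import *
s=read_state();print(s["ee_pos"],s["ft_force"],s["width"],s["joint_positions"])
im=camera("wrist");v=im.copy()
c=cam("wrist",s)
from fit import box
P=box([.521,-.311,0],.12,.028,.048)
q=proj(c,P).round().astype(int);cv2.polylines(v,[q[:4]],True,(255,0,0),1);cv2.polylines(v,[q[4:]],True,(0,255,0),1)
cv2.imwrite("pics/w6.png",v[...,::-1]);cv2.imwrite("pics/w6r.png",im[...,::-1]);np.savez("w6.npz",**s)
E
```

```text
[ 0.5195 -0.3108  0.137 ] [-0.4768 -0.0934  0.1025] 0.05956257443251784 [-0.001   0.3893  0.5844  1.6471 -0.2257  1.1779  2.2066]
[[0.5412 0.1372 0.018 ]
 [0.6739 0.166  0.018 ]] [[0.5399 0.1339 0.018 ]
 [0.6721 0.1602 0.018 ]]
[ 0.5898  0.2389  1.7764  0.2053 -0.005   0.0797 -0.0003  0.0368  0.0017
  0.034 ] [101.7788  11.7616]
[[-0.6119 -0.1816]
 [ 0.6155  0.7721]
 [-0.6304  0.5854]
 [-0.1881  1.4128]
 [ 0.5824 -0.3855]
 [-1.0712  0.1908]
 [-0.0577 -0.1836]
 [-0.7015 -0.3056]
 [ 0.0066 -1.187 ]
 [-0.1666  1.1579]
 [ 0.3261  0.3116]
 [-0.0196 -0.1234]
 [-0.5965  0.0366]
 [-1.4862 -1.0796]
 [-0.1005  0.3967]
 [ 0.4165  0.3192]
 [-0.158   0.1089]
 [ 0.0335  0.0876]
 [-0.0345  0.1754]
 [ 0.1846  0.261 ]
 [-0.0565 -0.2408]
 [-0.0621 -0.141 ]
 [-0.1952 -0.2567]
 [-0.0436 -0.1654]
 [-0.0259 -0.1903]
 [-0.009  -0.1754]]
fm [0.5911 0.2341 0.0797] top [[0.5761 0.306  0.0949]]
[[0.5501 0.2627 0.0872]
 [0.5829 0.2684 0.0878]
 [0.6172 0.2764 0.0868]
 [0.5572 0.2287 0.0799]
 [0.5905 0.2358 0.0798]
 [0.6235 0.2424 0.0802]
 [0.5292 0.297  0.0948]
 [0.6252 0.3164 0.0944]]
tri in face frame [[ 0.037
[... 482 characters left out ...]
0.6069 -0.0418  0.028 ]
 [ 0.5726 -0.1652  0.028 ]]
inc S [[ 0.4621 -0.3228  0.048 ]
 [ 0.4611 -0.2979  0.048 ]
 [ 0.5804 -0.2969  0.048 ]
 [ 0.5815 -0.3217  0.048 ]] D [[ 0.4609 -0.2982  0.048 ]
 [ 0.4622 -0.3242  0.048 ]
 [ 0.5749 -0.3265  0.048 ]
 [ 0.5789 -0.3     0.048 ]]
=======
[[384.077  165.4793]
 [380.8103 203.1743]
 [377.5975 238.3375]
 [344.0641 165.4872]
 [342.1175 203.0966]
 [340.2241 238.3419]]
[ 0.5898  0.2389  1.7764  0.2123 -0.0052  0.0795 -0.0003  0.0365  0.0018
  0.0339  2.0682  0.0048] 12.166041971334565
[[ 0.0334  0.0276]
 [ 0.0199 -0.0401]
 [ 0.0082 -0.0631]
 [ 0.0238 -0.0505]
 [ 0.0164  0.0741]
 [-0.0117  0.0525]]
fm [0.5911 0.2339 0.0795]
sd th deg 1.6800367250356447
```

View pics/w6.png

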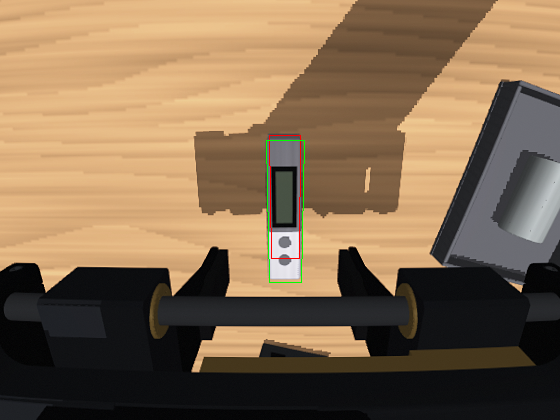

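Call:
{"name": "arm_command", "arguments": {"targets": [[80, 8, 0, 0, 0, 0, 0], [80, 28, 0, 0, 0, 0, 0], [80, 55, 0, 0, 0, 0, 0], [80, 82, 0, 0, 0, 0, 0], [80, 103, 0, 0, 0, 0, 0], [80, 114, 0, 0, 0, 0, 0], [80, 121, 0, 0, 0, 0, 0], [80, 124.5, 0, 0, 0, 0, 0], [80, 124.5, 0, 0, 0, 0, 0]]}}

```text
time: 9.85
ee_pos: [0.5199, -0.311, 0.0138]
eef_rot: [-0.5, 0.501, 0.501, 0.499]
ft_force: [0.8, -0.5, -0.1]
width: 0.0598
```

```bash
python3 - <<'E'
from plan import *
s=read_state();print(s["ee_pos"],s["ft_force"],s["width"],s["eef_rot"])
im=camera("wrist");cv2.imwrite("pics/w7.png",im[...,::-1])
E
```

```text
[ 0.5199 -0.311   0.0138] [ 0.7525 -0.496  -0.0916] 0.05980342315819995 [-0.4996  0.5009  0.5006  0.499 ]
```

View pics/w7.png

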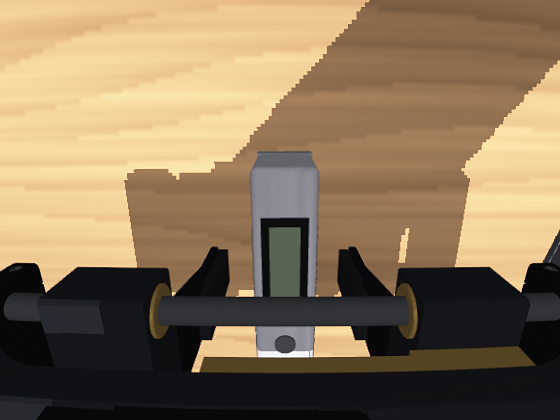

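Call:
{"name": "arm_command", "arguments": {"targets": [[80, 1.5, 0, 0, 0, 0, 0], [150, 1.5, 0, 0, 0, 0, 0], [180, 1.5, 0, 0, 0, 0, 0], [220, 1.5, 0, 0, 0, 0, 0], [220, 1.5, 0, 0, 0, 0, 0], [220, 1.5, 0, 0, 0, 0, 0], [220, -3, 0, 0, 0, 0, 0], [220, -12, 0, 0, 0, 0, 0], [220, -30, 0, 0, 0, 0, 0], [220, -40, 0, 0, 0, 0, 0]], "newtons": 25}}

```text
time: 10.9
ee_pos: [0.5201, -0.3115, 0.0552]
eef_rot: [-0.5, 0.501, 0.5, 0.499]
ft_force: [0.7, -0.1, -4.2]
width: 0.028
```

```bash
python3 - <<'E'
from plan import *
s=read_state();print(s["ee_pos"],s["ft_force"],s["torque"],s["width"],s["joint_positions"])
crop(camera("side"),240,150,180,150,4,"pics/d8.png"); crop(camera("scene"),90,150,180,150,4,"pics/s8.png")
E
```

```text
[ 0.5201 -0.3115  0.0552] [ 0.6618 -0.1371 -4.1628] [-0.0175 -0.0862  0.025 ] 0.027954005894925745 [ 0.0286  0.4813  0.5511  1.7171 -0.2848  1.0255  2.2491]
```

View pics/d8.png

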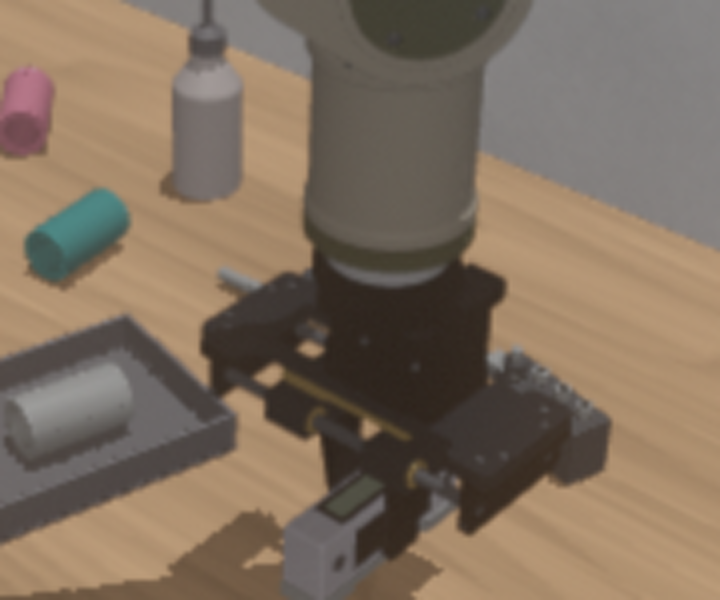

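View pics/s8.png

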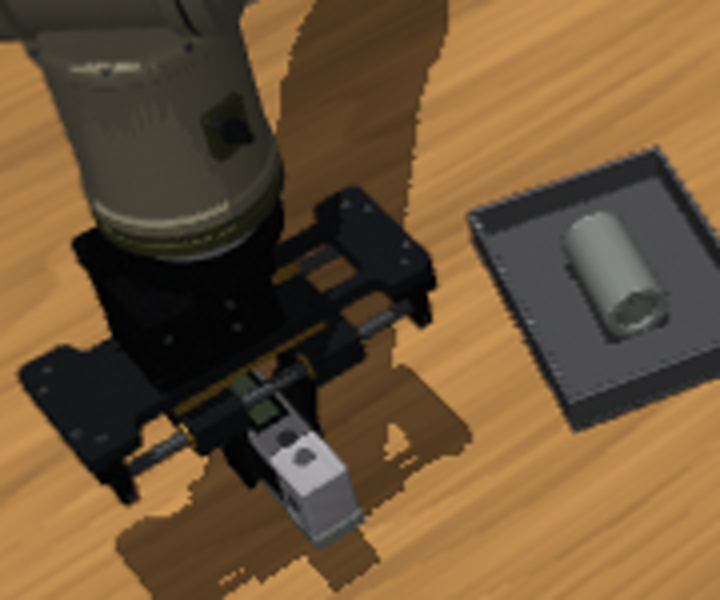

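```bash
python3 - <<'E'
from plan import *
S,D=cam("scene"),cam("side");print(onplane(S,[[375,268]],0),onplane(D,[[291,197]],0))
show(F(2,0,90),-Rf[:,2],-Rf[:,1]); print(F(2,0,90))
show([.50,-.10,.19],[0,0,-1],R.from_euler('z',-35,degrees=True).apply([0,1,0]))
E
```

```text
[[0.8095 0.0569 0.    ]] [[0.7916 0.0583 0.    ]]
sign 1 shift [-113.5  -73.7  528.8] rot [ 1.3596 -0.1462  0.1783] 79.0
sign -1 shift [-113.5  -73.7  528.8] rot [-1.7689 -0.1886 -0.1547] 102.3
[0.5945 0.2173 0.1679]
sign 1 shift [-135.    20.8  211.4] rot [ 0.6108 -0.0019  0.    ] 35.0
sign -1 shift [-135.    20.8  211.4] rot [-2.5308 -0.0001 -0.0025] 145.0
```

Call:
{"name": "arm_command", "arguments": {"targets": [[220, -8, 0, 4, 0.01, 0, 0], [220, -25, 1, 14, 0.04, 0, 0], [220, -48, 3, 36, 0.1, 0, 0], [220, -72, 6, 64, 0.18, 0, 0], [220, -94, 10, 97, 0.275, 0, 0], [220, -112, 13, 130, 0.37, 0, 0], [220, -124, 16, 162, 0.465, 0, 0], [220, -131, 19, 188, 0.54, 0, 0], [220, -135, 21, 205, 0.595, 0, 0], [220, -135, 21, 211, 0.61, 0, 0]]}}

```text
time: 12.0
ee_pos: [0.4991, -0.0976, 0.1888]
eef_rot: [-0.327, 0.628, 0.328, 0.626]
ft_force: [-0.3, 0.2, -3.8]
width: 0.0281
```

```bash
python3 - <<'E'
from plan import *
s=read_state();print(s["ee_pos"],s["ft_force"],s["width"],s["joint_positions"])
show(F(2,0,90),-Rf[:,2],-Rf[:,1])
E
```

```text
[ 0.4991 -0.0976  0.1888] [-0.2602  0.228  -3.8163] 0.02812755389009787 [-0.4565  0.0958  0.5992  1.8363 -0.0572  1.2296  1.1221]
sign 1 shift [ 20.7 101.8 312.9] rot [ 0.7534 -0.0823  0.1994] 44.9
sign -1 shift [ 20.7 101.8 312.9] rot [-2.3744 -0.2496 -0.1031] 136.9
```

Call:
{"name": "arm_command", "arguments": {"targets": [[220, 0, 3, 9, 0.022, -0.002, 0.006], [220, 2, 10, 31, 0.075, -0.008, 0.02], [220, 4, 21, 66, 0.158, -0.017, 0.042], [220, 7, 35, 106, 0.256, -0.028, 0.068], [220, 10, 48, 147, 0.354, -0.039, 0.094], [220, 12, 61, 188, 0.452, -0.049, 0.12], [220, 15, 74, 228, 0.55, -0.06, 0.146], [220, 17.5, 86.5, 266, 0.64, -0.07, 0.169], [220, 19.5, 96.5, 297, 0.716, -0.078, 0.189], [220, 20.7, 101.8, 312.9, 0.7534, -0.0823, 0.1994]]}}

```text
time: 13.0
ee_pos: [0.595, 0.2172, 0.1657]
eef_rot: [0.002, 0.708, 0.146, 0.691]
ft_force: [-0.1, 0.1, -3.6]
width: 0.0277
```

Call:
{"name": "arm_command", "arguments": {"targets": [[220, 0, 0, 0, 0, 0, 0], [220, 0, 0, 0, 0, 0, 0]]}}

```text
time: 13.2
ee_pos: [0.5949, 0.2134, 0.1664]
eef_rot: [0.001, 0.708, 0.145, 0.691]
ft_force: [-0.1, -0.6, -2.8]
width: 0.0281
```

```bash
python3 - <<'E'
from plan import *
s=read_state();print(Rf.T@(s["ee_pos"]-FM)*1000,s["ft_force"],s["torque"],s["width"],s["joint_positions"])
show(F(2,0,20),-Rf[:,2],-Rf[:,1])
cv2.imwrite("pics/w9.png",camera("wrist")[...,::-1])
crop(camera("side"),130,70,150,140,4,"pics/d9.png"); crop(camera("scene"),290,50,140,150,4,"pics/s9.png")
E
```

```text
[-2.1805  0.3474 89.3226] [-0.0717 -0.5959 -2.7664] [-0.541  -0.0921  0.0056] 0.028083694511352092 [-0.6906  0.4017  0.504   1.5643 -0.422   1.2479  0.1247]
sign 1 shift [69.3  4.4  0.4] rot [-0.001  -0.0014  0.0026] 0.2
sign -1 shift [69.3  4.4  0.4] rot [3.1406 0.004  0.0022] 179.9
```

View pics/d9.png

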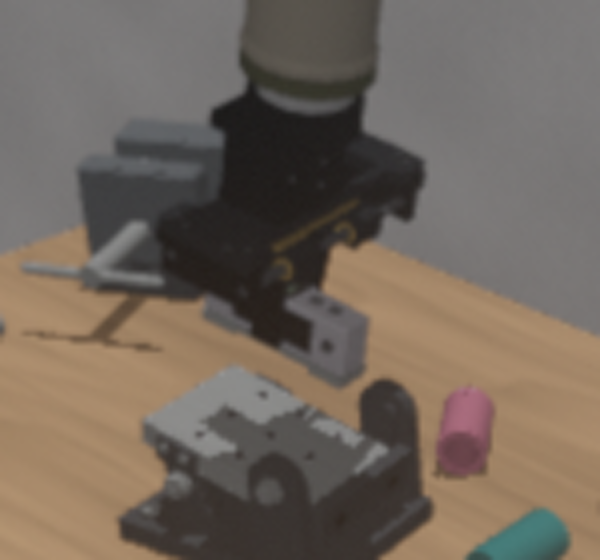

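View pics/w9.png

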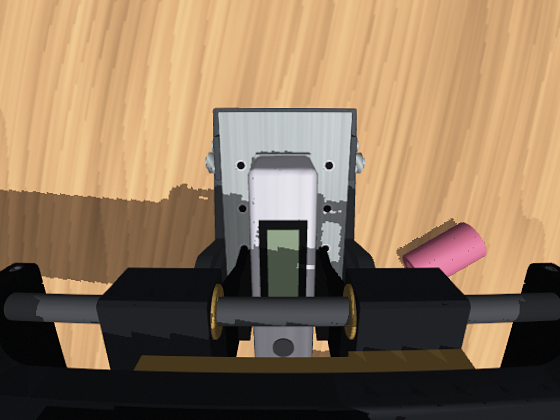

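View pics/s9.png

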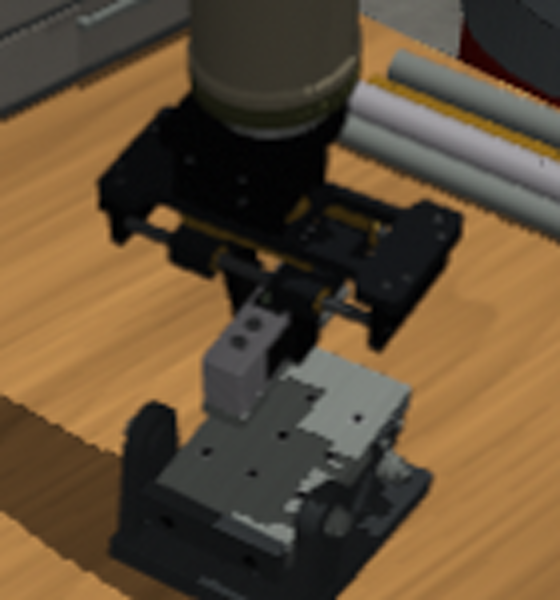

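Call:
{"name": "arm_command", "arguments": {"targets": [[220, 5, 1, 0.4, 0, 0, 0], [220, 18, 3, 0.4, 0, 0, 0], [220, 34, 4.4, 0.4, 0, 0, 0], [220, 50, 4.4, 0.4, 0, 0, 0], [220, 60, 4.4, 0.4, 0, 0, 0], [220, 66, 4.4, 0.4, 0, 0, 0], [220, 69.3, 4.4, 0.4, 0, 0, 0], [220, 69.3, 4.4, 0.4, 0, 0, 0], [220, 69.3, 4.4, 0.4, 0, 0, 0]]}}

```text
time: 14.25
ee_pos: [0.5919, 0.2332, 0.1009]
eef_rot: [0.002, 0.707, 0.146, 0.692]
ft_force: [-1.0, -0.9, -3.1]
width: 0.0279
```

```bash
cat > q.py <<'E'
from plan import *
s=read_state();Rt=R.from_quat(s["eef_rot"]).as_matrix()
n=-Rt[:,0]
f=s["ft_force"];print("F",Rf.T@(s["ee_pos"]-FM)*1000,"face force",Rf.T@f,"moment tool",Rt.T@s["torque"],"w",s["width"],"pitch",np.degrees(np.arcsin(Rt[2,1])),"roll",np.degrees(np.arcsin(Rt[2,2])),"t",s["time"])
E
python3 q.py
```

```text
F [ 3.6449 -0.7146 21.1115] face force [-1.3148  1.1532 -2.8806] moment tool [ 0.0229  0.0708 -0.5321] w 0.027892344311771955 pitch 12.067346200484739 roll 0.014948660911226154 t 14.25
```

Call:
{"name": "arm_command", "arguments": {"targets": [[220, 2, -0.5, 0.7, 0, 0, 0], [220, 4, -1, 0.7, 0, 0, 0], [220, 5, -1, 0.7, 0, 0, 0], [220, 6, -1, 0.7, 0, 0, 0], [220, 6, -1, 0.7, 0, 0, 0]]}}

```text
time: 14.75
ee_pos: [0.592, 0.2337, 0.0941]
eef_rot: [0.002, 0.707, 0.146, 0.692]
ft_force: [0.7, 0.2, -2.2]
width: 0.028
```

```bash
python3 q.py
```

```text
F [ 2.7118 -0.9126 14.366 ] face force [-0.407  -0.77   -2.1831] moment tool [ 0.003   0.0396 -0.4804] w 0.028020824733381713 pitch 12.061899924653963 roll -0.050191356906081404 t 14.75
```

Call:
{"name": "arm_command", "arguments": {"targets": [[220, 0.5, 0, 0, 0, 0, 0], [220, 1, 0, 0, 0, 0, 0], [220, 1.5, 0, 0, 0, 0, 0], [220, 1.5, 0, 0, 0, 0, 0]]}}

```text
time: 15.15
ee_pos: [0.592, 0.234, 0.0927]
eef_rot: [0.002, 0.707, 0.146, 0.692]
ft_force: [0.6, -0.4, -3.5]
width: 0.0278
```

```bash
python3 q.py
```

```text
F [ 2.7014 -0.9595 12.9469] face force [-1.2296 -0.5269 -3.3407] moment tool [-0.016   0.026  -0.4743] w 0.027830158342111867 pitch 12.062426899405548 roll -0.04321827054375445 t 15.15
```

Still in free air, with no change in load. I'll go on in 0.5 mm steps.

Call:
{"name": "arm_command", "arguments": {"targets": [[220, 0.5, 0, 0, 0, 0, 0], [220, 1, 0, 0, 0, 0, 0], [220, 1, 0, 0, 0, 0, 0]]}}

```text
time: 15.45
ee_pos: [0.5919, 0.2342, 0.0917]
eef_rot: [0.002, 0.707, 0.146, 0.692]
ft_force: [1.7, 0.9, -3.2]
width: 0.0278
```

```bash
python3 q.py
```

```text
F [ 2.6963 -0.9599 11.9198] face force [-0.1174 -1.8766 -3.232 ] moment tool [ 0.0079  0.0368 -0.4487] w 0.02784786832492562 pitch 12.062958312412576 roll -0.04384900753584824 t 15.45
```

Call:
{"name": "arm_command", "arguments": {"targets": [[220, 0.5, 0, 0, 0, 0, 0], [220, 1, 0, 0, 0, 0, 0], [220, 1, 0, 0, 0, 0, 0]]}}

```text
time: 15.75
ee_pos: [0.5919, 0.2344, 0.0908]
eef_rot: [0.002, 0.707, 0.146, 0.692]
ft_force: [-0.4, -0.0, -3.4]
width: 0.0277
```

```bash
python3 q.py
```

```text
F [ 2.6809 -1.028  11.0038] face force [-0.661   0.4088 -3.3285] moment tool [ 0.0071  0.012  -0.4871] w 0.027705434380730365 pitch 12.06451343199086 roll -0.03459317825963967 t 15.75
```

Call:
{"name": "arm_command", "arguments": {"targets": [[220, 0.5, 0, 0, 0, 0, 0], [220, 1, 0, 0, 0, 0, 0], [220, 1, 0, 0, 0, 0, 0]]}}

```text
time: 16.05
ee_pos: [0.592, 0.2344, 0.0903]
eef_rot: [0.002, 0.707, 0.146, 0.692]
ft_force: [-2.0, -2.3, 1.8]
width: 0.0278
```

```bash
python3 q.py; python3 - <<'E'
from plan import *
crop(camera("side"),150,90,110,110,6,"pics/d10.png"); crop(camera("scene"),300,90,120,120,6,"pics/s10.png")
E
```

```text
F [ 2.5275 -1.1172 10.4901] face force [-1.4538  2.4183  2.1512] moment tool [-0.0655  0.5814 -0.4301] w 0.02779291867223654 pitch 12.067778671979113 roll -0.01964016985577886 t 16.05
```

View pics/d10.png

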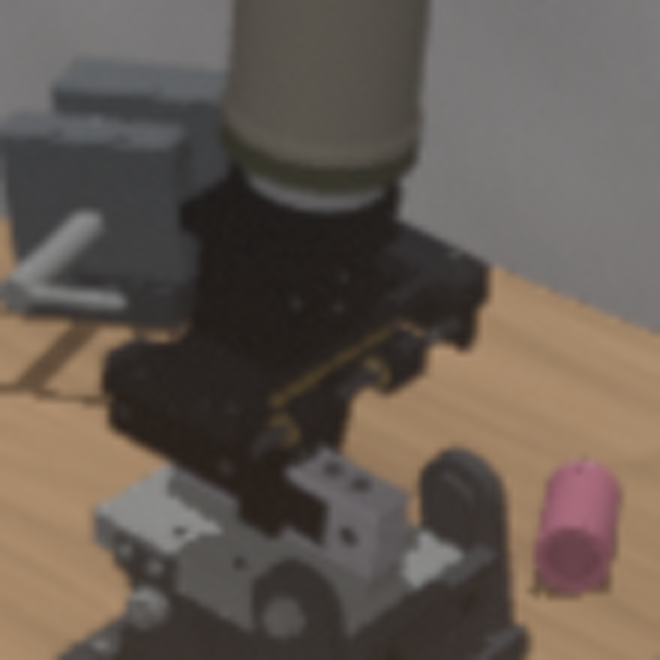

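View pics/s10.png

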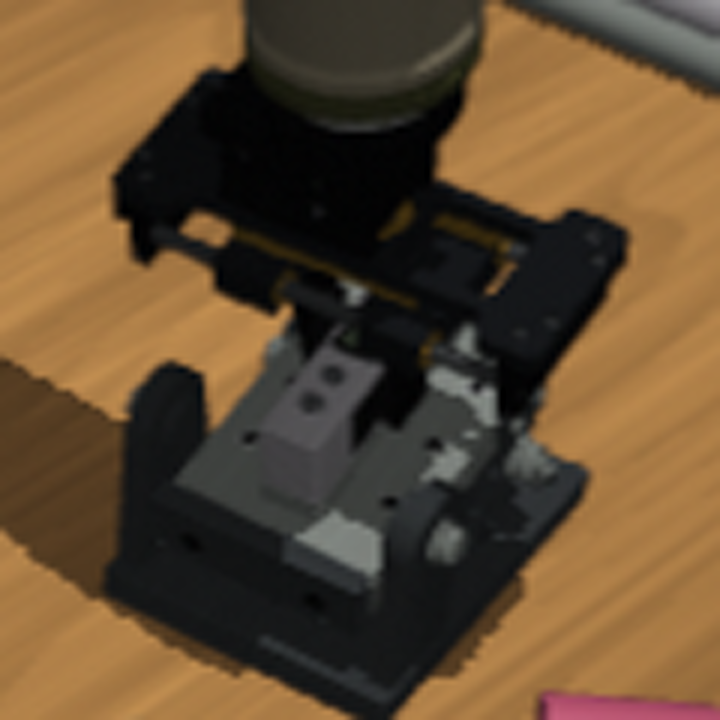

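Call:
{"name": "arm_command", "arguments": {"targets": [[220, 0, 0, 0, 0, 0, 0], [220, 0, 0, 0, 0, 0, 0]]}}

```text
time: 16.35
ee_pos: [0.592, 0.2344, 0.0902]
eef_rot: [0.002, 0.707, 0.146, 0.692]
ft_force: [-3.3, -4.1, 5.0]
width: 0.0277
```

```bash
python3 q.py
```

```text
F [ 2.5426 -1.1265 10.4473] face force [-2.2405  4.0912  5.5939] moment tool [-0.076   0.8675 -0.4981] w 0.027710015864019118 pitch 12.066780092904533 roll -0.01854637286226943 t 16.35
```

Call:
{"name": "arm_command", "arguments": {"targets": [[220, 0.3, 0, -0.2, 0, 0, 0], [220, 0.5, 0, -0.3, 0, 0, 0], [220, 0.5, 0, -0.3, 0, 0, 0]]}}

```text
time: 16.65
ee_pos: [0.592, 0.2344, 0.0902]
eef_rot: [0.002, 0.707, 0.146, 0.692]
ft_force: [-3.9, -4.9, 8.3]
width: 0.0278
```

```bash
python3 q.py
```

```text
F [ 2.5209 -1.1062 10.4138] face force [-2.1783  4.7717  8.9602] moment tool [-0.0224  1.003  -0.4543] w 0.02782582177079336 pitch 12.071198126026902 roll 0.019119648434566445 t 16.65
```

Call:
{"name": "arm_command", "arguments": {"targets": [[220, -0.2, 0, -0.4, 0, 0, 0], [220, -0.2, 0, -0.7, 0, 0, 0], [220, -0.2, 0, -0.7, 0, 0, 0]]}}

```text
time: 16.95
ee_pos: [0.592, 0.2344, 0.0902]
eef_rot: [0.002, 0.707, 0.145, 0.693]
ft_force: [3.0, -3.0, 5.5]
width: 0.0276
```

```bash
python3 q.py
```

```text
F [ 2.5029 -1.0294 10.4383] face force [-2.3127 -2.3083  6.0748] moment tool [ 0.0204 -0.2738 -0.4804] w 0.027576618491358826 pitch 12.056865751962222 roll 0.09613671311695501 t 16.95
```

Call:
{"name": "arm_command", "arguments": {"targets": [[220, 0, 0, 0, 0, 0, 0], [220, 0, 0, 0, 0, 0, 0], [220, 0, 0, 0, 0, 0, 0]]}}

```text
time: 17.25
ee_pos: [0.592, 0.2344, 0.0903]
eef_rot: [0.002, 0.707, 0.145, 0.693]
ft_force: [3.5, -3.3, 5.6]
width: 0.0279
```

```bash
python3 q.py
```

```text
F [ 2.5133 -1.0667 10.4618] face force [-2.6588 -2.7211  6.3164] moment tool [-0.0591 -0.3004 -0.5255] w 0.02791295097578033 pitch 12.058371944329158 roll 0.09631855035072916 t 17.25
```

Call:
{"name": "arm_command", "arguments": {"targets": [[220, 0, -0.1, 0.15, 0, 0, 0.002], [220, 0.05, -0.15, 0.25, 0, 0, 0.004], [220, 0.05, -0.15, 0.25, 0, 0, 0.004], [220, 0.05, -0.15, 0.25, 0, 0, 0.004]]}}

```text
time: 17.65
ee_pos: [0.5919, 0.2344, 0.0902]
eef_rot: [0.004, 0.707, 0.147, 0.692]
ft_force: [0.8, -3.7, 6.5]
width: 0.028
```

```bash
python3 q.py
```

```text
F [ 2.5773 -1.0214 10.3911] face force [-2.3291 -0.0325  7.1869] moment tool [ 0.0157  0.0657 -0.5309] w 0.027964151676419746 pitch 12.301014351890798 roll 0.06086085404910689 t 17.65
```

Call:
{"name": "arm_command", "arguments": {"targets": [[220, 0, 0, 0, 0, 0, 0], [220, 0, 0, 0, 0, 0, 0]]}}

```text
time: 17.85
ee_pos: [0.592, 0.2344, 0.0902]
eef_rot: [0.004, 0.707, 0.147, 0.692]
ft_force: [0.9, -3.2, 7.0]
width: 0.0275
```

```bash
python3 q.py
```

```text
F [ 2.5627 -1.0504 10.4183] face force [-1.7854 -0.2724  7.5704] moment tool [ 0.0252  0.1372 -0.5809] w 0.027537928220963015 pitch 12.298264026212513 roll 0.06721250289500515 t 17.85
```

Call:
{"name": "arm_command", "arguments": {"targets": [[220, 0, -0.1, 0, 0, 0, 0.002], [220, 0, -0.2, 0, 0, 0, 0.004], [220, 0, -0.2, 0, 0, 0, 0.004], [220, 0, -0.2, 0, 0, 0, 0.004], [220, 0, -0.2, 0, 0, 0, 0.004]]}}

```text
time: 18.35
ee_pos: [0.5919, 0.2345, 0.0902]
eef_rot: [0.005, 0.707, 0.149, 0.692]
ft_force: [0.8, -1.6, 8.1]
width: 0.0276
```

```bash
python3 q.py;python3 - <<'E'
from plan import *
A=[];
for i in range(4):
    cv2.imwrite("pics/w11.png",camera("wrist")[...,::-1]); s=read_state(); Rt=R.from_quat(s["eef_rot"]).as_matrix(); A.append(np.r_[Rf.T@s["ft_force"],Rt.T@s["torque"]])
print(np.array(A),np.mean(A,0))
crop(camera("side"),150,90,110,110,6,"pics/d11.png"); crop(camera("scene"),300,90,120,120,6,"pics/s11.png")
E
```

```text
F [ 2.6306 -1.0307 10.4069] face force [ 0.0217 -0.4259  8.3147] moment tool [ 0.0377  0.1324 -0.6104] w 0.027576875824916594 pitch 12.537958554248563 roll 0.0658646530259757 t 18.35
[[-0.2785 -0.3281  7.8947  0.0161  0.1288 -0.599 ]
 [-0.1971  0.0232  8.4061  0.0191  0.1487 -0.5399]
 [-1.0794  1.1163  7.7286  0.0459  0.0872 -0.6349]
 [-0.9097  0.7942  8.5085  0.0915  0.026  -0.5805]] [-0.6162  0.4014  8.1345  0.0432  0.0977 -0.5886]
```

View pics/d11.png

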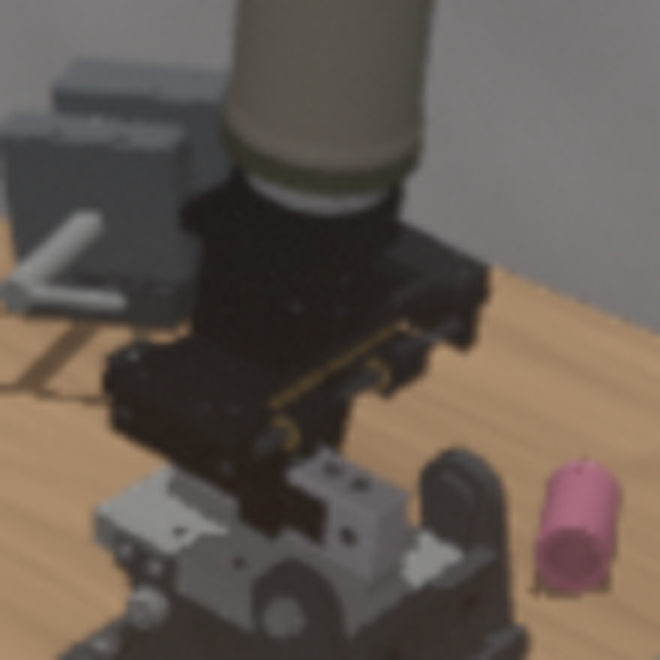

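View pics/s11.png

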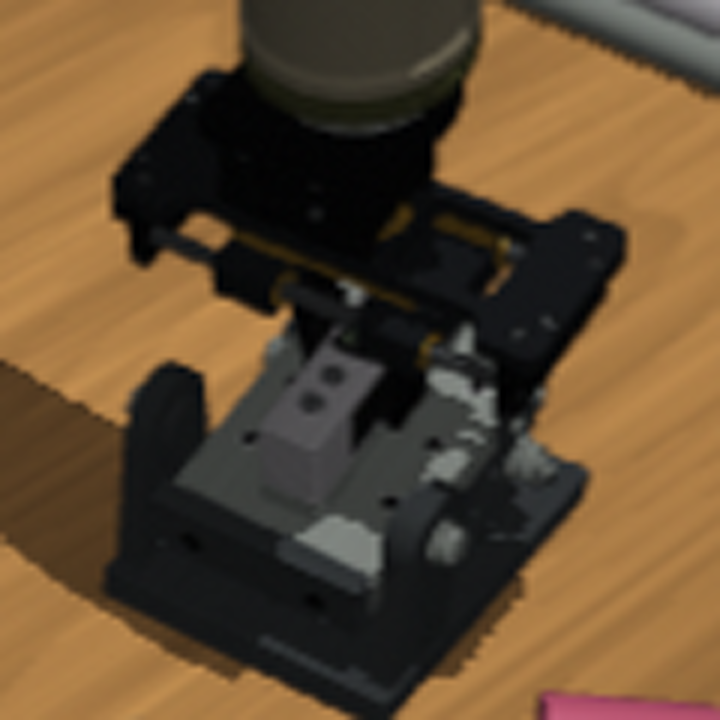

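View pics/w11.png

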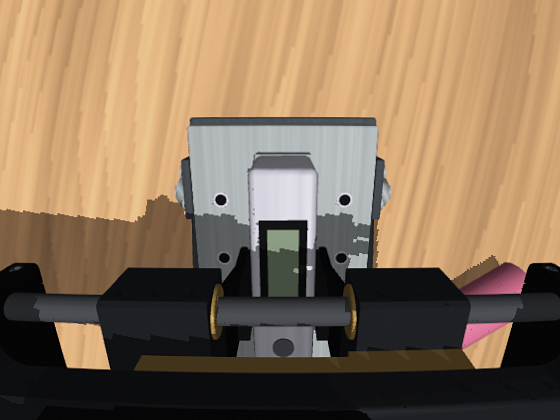

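Call:
{"name": "arm_command", "arguments": {"targets": [[220, -0.1, 0, 0, 0, 0, -0.001], [220, -0.1, 0, 0, 0, 0, -0.001], [220, -0.1, 0, 0, 0, 0, -0.001], [220, -0.1, 0, 0, 0, 0, -0.001], [220, -0.1, 0, 0, 0, 0, -0.001], [220, -0.1, 0, 0, 0, 0, -0.001]]}}

```text
time: 19.25
ee_pos: [0.5919, 0.2345, 0.0902]
eef_rot: [0.005, 0.707, 0.148, 0.692]
ft_force: [1.3, -1.4, 6.4]
width: 0.0278
```

```bash
python3 q.py;python3 - <<'E'
from plan import *
A=[]
for i in range(10):
    im=camera("scene" if i%2 else "side"); s=read_state(); Rt=R.from_quat(s["eef_rot"]).as_matrix(); A.append(np.r_[Rf.T@s["ft_force"],Rt.T@s["torque"]])
    if i>7: cv2.imwrite("pics/"+("sc12.png" if i%2 else "sd12.png"),im[...,::-1])
print(np.mean(A[:5],0),np.mean(A[5:],0))
E
```

```text
F [ 2.5997 -1.0224 10.4299] face force [-0.2408 -1.0221  6.548 ] moment tool [ 0.0087  0.0295 -0.6203] w 0.027775735727709767 pitch 12.479448797728091 roll 0.06284939319995024 t 19.25
[-0.6343 -0.2136  6.9414 -0.0069 -0.0127 -0.5727] [-1.0388 -0.1816  7.2727  0.0267  0.0124 -0.5839]
```

View pics/sc12.png

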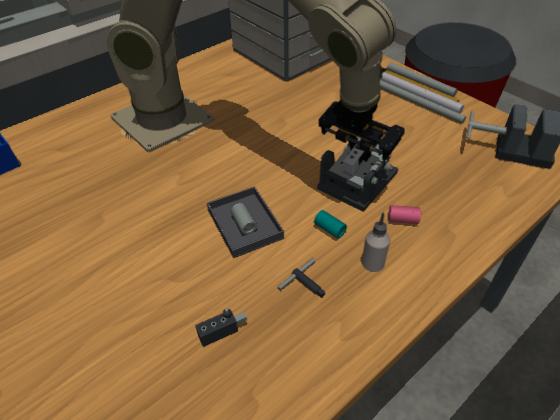

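View pics/sd12.png

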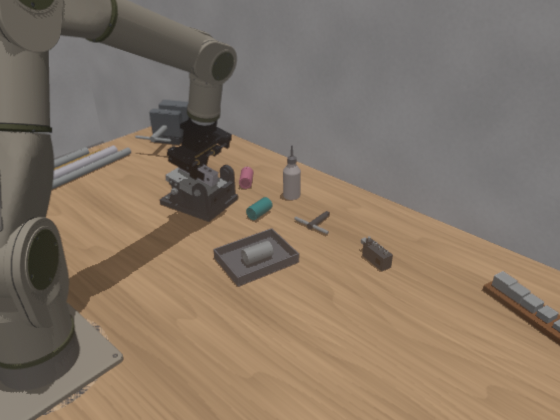

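The sleeve lies in the tray at scene (244,219). The chuck key (302,278), tool holder (220,326), oil bottle (376,248) and both look-alikes are where they were. The contact push is about 7.1 + 3.0 = 10.1 N and steady.

```bash
python3 -c "
from bench import *
print(close_job(), read_state()['time'])"
```

```text
the job is handed in; nothing more can be done
the job is handed in; nothing more can be done
```

The steel sleeve is lying in the parts tray, and the inclinometer is being held on the sloping face, ready for your reading. I handed the job in at about 20 s with the grip (25 N) and push still on.

- **Push:** about 10 N onto the face. The force reading was 7.1 N, to which I added the 3.0 N it read before contact because of the weight held. It was steady over the last ten readings, apart from noise of up to about 1 N per reading, and the sideways force was close to zero.
- **Flush:** I changed the tool's pitch from 12.1° to 12.5° while pressing. The centre of pressure moved from about 32 mm up the slope to roughly the middle and never reached either end, so both base lands are carrying load. That estimate is good to about 10 mm, and the gap itself could not be seen in the pictures.
- **Slope angle:** the pictures gave a slope of about 12.2° and the tool ended at 12.5°. The grip pads should take up that difference, but it comes from force readings rather than a direct measurement.
- **Everything else:** in the last pictures the chuck key, tool holder, oil bottle and both look-alikes appear unmoved. I did not re-measure the plate's angle after contact.

On first contact there was about 5 N of sideways friction, which I removed by shifting the tool slightly.

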